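# Lock the tasting tray onto its stand

### The arm

A 6-joint arm with a two-finger parallel gripper is mounted at the origin on the work surface. World frame = base frame: x ahead of the robot, y to its left, z up, the work surface at z = 0. Lengths are in m, angles in degrees, forces in N, time in s.
With the tool pointing down it reaches from about 0.4 to 0.825 m from the base axis. Payload 7 kg.
Tool frame: the origin (TCP) lies between the finger pads; the fingertips stand 19 mm ahead of it and the grasp point (between the pads) is the TCP; x points along the fingers, y is the direction in which the jaws open and shut, and the axes are right-handed (so a half turn about x gives the same grasp; the last joint's range is limited). The gripper opens to 88 mm and grips with 3 to 60 N. Pads are 19 mm wide; open, the fingers measure 130 mm over their backs; the gripper's body (78 mm by 193 mm) begins 47 mm behind the grasp point.
Start: joints at [-51.675, 20.546, 0.682, 0, -70.136, -16.507], TCP at [0.251, -0.627, 0.246] pointing down, gripper open.
Joint ranges: [-176.03, 176.03], [-82.01, 121.73], [-58.28, 71.71], [-173.87, 95.51], [-174.79, -0.11], [-173.66, 173.66]. Speed limits (degrees/s): [136.94, 136.94, 172.46, 180, 180, 180].

### API

Orientations are given as [roll, pitch, yaw] about the fixed x, y, z axes, in that order (R = Rz(yaw) Ry(pitch) Rx(roll)).
In Python, from plant import r gives the robot as it stands.
- The arm moves only by the tool send_rows, never from a script. Its argument "plan" is a list of rows, each a list of 2 entries, a list of its own where there are three numbers: the shift along the tool's x, y, z scaled (see below), then the turn, a rotation vector about the tool's x, y, z scaled (see below). A call has exactly 5 rows; each row is the pose to reach, as a shift and turn from the pose measured when the call began, along the tool's axes at that moment; what a row does not reach only later rows make up. The controller multiplies each number of a shift by 0.15 m and each number of a turn by pi/4 rad. A row lasts 1/10 s, in which the tool goes at most 50 mm and 8.59 degrees, less where a joint would pass 70% of its speed; a pose out of reach is approached as far as the arm can. A call with a number of a shift or a turn outside -1 to 1 is refused whole. A call with a gripper value outside its range is refused whole. "jaw" is the opening, from -1 (shut) to 1 (fully open), so that 0 is half open, set as the call begins (left out, the last holds). The fingers move at their own pace and stop on an object; "force" is the grip in N (left out, the last holds). Time passes only in rows, so rows that repeat a pose let the fingers close, or fill a call up. It gives the time, the measured TCP pose, the force and the opening at its end, in the units of the state.
- r.get_state(): the state, without advancing time (a new reading comes with each control period).
- r.capture(name): name is "side" or "top"; returns a dict with "color" (420x560x3 uint8, red, green, blue), "range_z" (420x560 float32, m along the optical axis (not along the pixel's ray), 0 where there is no reading), "mtx" (3x3 intrinsics, pixels), "pose" (4x4, takes a point from camera to world coordinates). Camera axes: x right, y down, z forward; pixel columns grow to the right and rows downward; lengths in m; the calibration is good to about 2 mm. A picture is of the moment at which its call begins.
- r.close_job(): hands the job in, once; it reports no verdict.
Trained networks look in a picture, given as the dict that the camera call returned (one of the last four; its "shot" number tells which), for a name from the list of things; names that differ only in an ending like _2 or _b are one class to them, and where a whole thing is asked for, a point or a joint stands for the part that bears it (a point fixed in the world has none). Each returns a list of dicts, best first, with "score" (0 to 1); they miss things now and then, are a little off and sometimes report something else, mostly with a low value. They report only what shows in the picture. A call takes as long as a camera call. They do not tell look-alikes from the thing itself.
- r.find_in(picture, target): "uv" ([column, row] in pixels, amid what is visible of it).
- r.trace(picture, target): "mask" (420x560 bool, what is visible of it) and "uv" ([column, row] in pixels, amid what is visible of it).
The state is a dict: "time_s": time; "joints": joint angles; "qd": joint speeds; "joint_torque": joint torques, N m; "tcp_pos": TCP position; "eef_rot": TCP orientation; "contact_force": force on the tool from outside, world axes, zero at the start; "moment": the same for the moment, N m; "gripper_width": finger opening in m.
Only numpy, scipy, OpenCV 4.12 (cv2) and the standard library are available. Lean on these libraries where they do the work, as an engineer would, in place of code of your own. Each camera call takes 0.05 s, during which the arm holds its last target. There are 200 camera calls.

### The job

The round divided tasting tray sits loose and raised on its stand. With a fingertip, push it round until the notch in its rim is over the stand's locking pin, then press down on its centre hub until the tray is fully home on the stand, and move away. Only turn and press the tray, never lift it off, and leave the jars and other things on the table where they are.

Things in the scene. Friction and masses are not known exactly. Their poses are not given: they have to be found in the camera images.
- tray: Round wooden tray, 200 mm diameter, about 0.4 kg, loose, its hub bored blind over the stand's hidden spindle (1 mm play); turns either way without limit, stays where left. Starts raised, 40 to 180 degrees either way off the locking position. Origin: centre of its underside, z up, +x through the notch. Floor 14 mm above the origin; rim, radius 80 to 100 mm, 20 mm high.
- divider (a point): On the tray, top middle of one of its four upright radial divider walls, 52 mm out from the centre, 39 mm above the underside. Walls are 8 mm thick, run from the hub to radius 80 mm and stand at 45, 135, 225 and 315 degrees from the tray's +x. Push sideways on any of them to turn the tray (2 to 5 N at radius 60 mm).
- notch (a point): Middle of the one notch in the tray's rim, 93 mm from the tray's centre, 7 mm above its underside. The notch is 18 mm wide, runs right through the rim's height, and is open outwards from radius 80 mm.
- hub (a point): Centre of the flat top of the tray's round hub (48 mm diameter), 44 mm above the tray's underside. Press here: 5 to 12 N sinks the tray slowly (damped, 60 N per m/s) and it stays where it is left.
- stand: Fixed round dark wooden stand, 150 mm diameter, flat top 48 mm above the table. Origin: centre of its underside; +x points to the locking pin. A stiff steel collar (110 mm diameter) rises from its top and carries the tray's underside 62 mm above the table; pressed, it sinks 14 mm, and home the underside lies on the stand's top, 48 mm up. Turned wrongly, the tray stops on the pin, 2 mm down.
- pin (a point): Middle of the locking pin's part under the tray's rim, 93 mm from the stand's centre, 55 mm above the table. The pin is a level steel rod, 10 mm diameter, pointing inwards from an 18 mm wide steel post outside the tray's rim (108 to 122 mm from the centre, top 62 mm above the table), seen from above.
- jar_a: Leave alone: honey jar, 68 mm across, 85 mm tall, origin at the centre of its underside
- jar_b: Leave alone: second honey jar, same size, origin at the centre of its underside
- phial_a: Leave alone: small amber bottle, 30 mm across, 65 mm tall, origin at the centre of its underside
- phial_b: Leave alone: second small amber bottle, same size and origin
- cup: Leave alone: small white tasting cup, 48 mm across, 50 mm tall, origin at the centre of its underside
- spoon: Leave alone: steel spoon, 150 mm long, lying flat on the table
- card_box: Leave alone: small cardboard box, 70 x 100 x 40 mm, origin at the centre of its underside
There are look-alikes about, which are no part of the job. Leave any purple or yellow look-alike of the stand alone.

How it is judged:
By the outcome, as a careful person would: the job done as asked, in the order asked, and still so for the second after the job is handed in, with the robot touching nothing.
It also fails if it takes over 61 s, if anything falls off the work surface, if the arm or the gripper's body presses on something with over 40 N, if the wrist force passes 120 N, or if a joint passes its speed limit or range.

## Working session

There is one attempt and no reset: what is moved stays moved. The work goes in short steps, Python scripts to look and compute and a tool call to move; the robot and the scene stay as the last step left them, time stands still between calls to the robot, and variables do not carry over. Pictures are saved under pics/ and viewed, about 8 in all and at most 12, crops included, and the job is handed in when it is done.

Besides the shell and the picture viewer there is one more tool, called after "Request:" by a JSON object that holds its "method" and its "body". send_rows: Moves the arm, as the interface text tells. Its arguments: {"type":"object","properties":{"plan":{"type":"array"},"jaw":{"type":"number"},"force":{"type":"number"}},"required":["plan"]}

```bash
mkdir -p pics; ls; python3 - <<'E'
from plant import r
import cv2,numpy as np
s=r.get_state();print({k:np.round(v,3) for k,v in s.items()})
for n in("top","side"):
    p=r.capture(n);cv2.imwrite(f"pics/{n}0.png",p["color"][:,:,::-1]);np.savez(f"{n}0.npz",**{k:p[k] for k in("color","range_z","mtx","pose")})
    print(n,p["mtx"].round(1).tolist(),p["pose"].round(3).tolist())
    for t in("tray","notch","hub","pin","stand","divider"):
        print(t,[(np.round(d["uv"],1).tolist(),round(d["score"],2)) for d in r.find_in(p,t)][:5])
E
```

```text
pics
{'time_s': np.float64(0.0), 'joints': array([-5.1676e+01,  2.0591e+01,  6.3300e-01, -1.9000e-02, -7.0137e+01,
       -1.6507e+01]), 'qd': array([-0.004, -0.006,  0.03 ,  0.011, -0.065, -0.015]), 'joint_torque': array([ 0.0000e+00, -5.8272e+01,  2.9305e+01,  6.9970e+00,  7.0000e-03,
       -0.0000e+00]), 'tcp_pos': array([ 0.251, -0.626,  0.245]), 'eef_rot': array([ 95.689,  89.903, 117.5  ]), 'contact_force': array([-0.296,  0.4  , -0.85 ]), 'moment': array([ 0.029, -0.024,  0.011]), 'gripper_width': np.float64(0.088)}
top [[508.2, 0.0, 277.5], [0.0, 508.2, 217.3], [0.0, 0.0, 1.0]] [[-0.017, -0.997, 0.079, 0.353], [-1.0, 0.017, 0.0, -0.004], [-0.002, -0.079, -0.997, 1.799], [0.0, 0.0, 0.0, 1.0]]
tray [([267.9, 190.2], 0.6)]
notch [([266.7, 190.2], 0.98)]
hub [([264.0, 195.7], 0.57)]
pin [([208.2, 277.8], 0.91), ([358.4, 292.2], 0.77), ([423.0, 230.5], 0.64), ([293.9, 216.9], 0.57)]
stand [([362.6, 292.4], 0.94), ([211.8, 273.6], 0.71), ([292.4, 213.0], 0.62)]
divider [([265.7, 194.6], 0.78)]
side [[531.2, 0.0, 269.5], [0.0, 531.2, 214.0], [0.0, 0.0, 1.0]] [[0.972, -0.136, 0.191, 0.201], [-0.233, -0.63, 0.741, -1.126], [0.019, -0.765, -0.644, 1.056], [0.0, 0.0, 0.0, 1.0]]
tray []
notch [([311.1, 213.4], 0.59)]
hub [([310.3, 212.9], 0.83)]
pin [([290.8, 232.7], 0.76), ([170.0, 319.8], 0.55), ([186.8, 171.3], 0.5), ([309.8, 215.7], 0.25)]
stand [([288.7, 233.0], 0.97), ([169.1, 323.9], 0.88)]
divider [([308.4, 212.7], 0.94)]
```

```bash
python3 - <<'E'
import cv2,numpy as np
a=cv2.imread("pics/top0.png");b=cv2.imread("pics/side0.png")
cv2.imwrite("pics/top0c.png",cv2.resize(a[130:330,160:460],(800,533),interpolation=cv2.INTER_CUBIC))
E
```

```text
(no output)
```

View pics/top0.png

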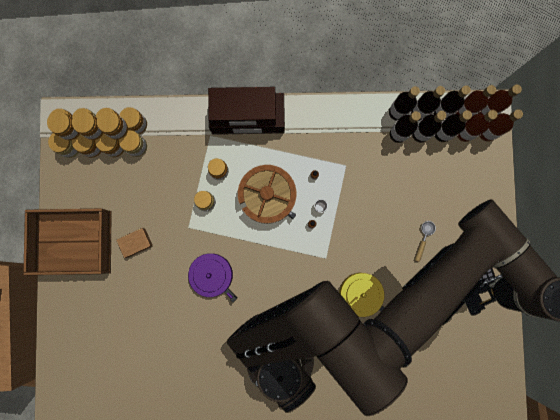

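View pics/side0.png

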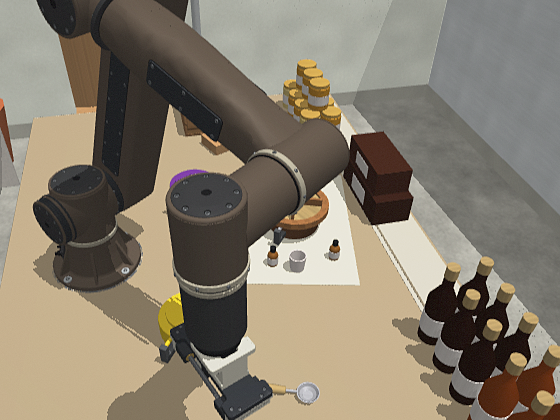

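View pics/top0c.png

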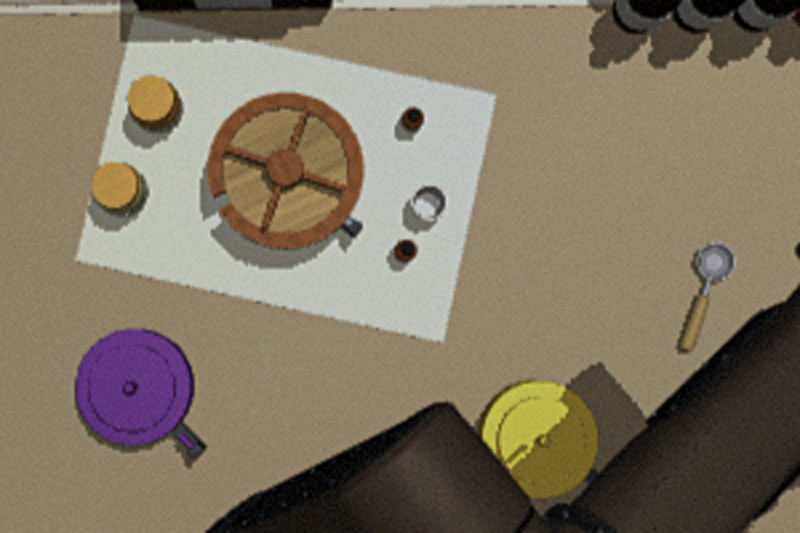

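The top view shows the wooden tray at about (267,194), its notch at about (242,206), and the pin post at about (291,216). There are four divider walls; the jars are on the left, and the phials and cup on the right. The purple stand (211,274) and the yellow one (362,293) are decoys. In the side view the arm hides most of the tray. Next I'll measure the tray from the depth.

```bash
cat > h.py <<'E'
import numpy as np,cv2
from scipy.optimize import least_squares
def cloud(p):
    z=p["range_z"];v,u=np.mgrid[:420,:560];K=p["mtx"]
    c=np.stack([(u-K[0,2])/K[0,0]*z,(v-K[1,2])/K[1,1]*z,z],-1)
    w=c@p["pose"][:3,:3].T+p["pose"][:3,3]; w[z==0]=np.nan
    return w
def proj(p,X):
    T=np.linalg.inv(p["pose"]);c=T[:3,:3]@np.asarray(X)+T[:3,3];q=p["mtx"]@(c/c[2]);return q[:2]
E
python3 - <<'E'
from h import *
p=np.load("top0.npz");w=cloud(p)
print("hub px",w[194,267],"table",np.nanmedian(w[225:245,230:260,2]))
c0=w[194,267,:2]
d=w[...,:2]-c0;rr=np.hypot(d[...,0],d[...,1])
for a,b in((0,.02),(.085,.095),(.03,.07)):
    m=(rr>a)&(rr<b);print(a,b,np.nanpercentile(w[m][:,2],[5,25,50,75,95]).round(4))
# tray pixels: height
m=(rr<.13)&(w[...,2]>.068); P=w[m]
# outer circle fit with pixels near rim edges
rim=m&(cv2.erode(m.astype(np.uint8),np.ones((3,3)))==0)
E_=w[rim]
f=least_squares(lambda q:np.hypot(E_[:,0]-q[0],E_[:,1]-q[1])-q[2],[*c0,.1],loss="soft_l1",f_scale=.002)
print("rim fit",f.x)
H=w[(rr<.03)&(w[...,2]>.1)];print("hub",H.mean(0),len(H),(H[:,:2].max(0)+H[:,:2].min(0))/2)
for n,c in(("rim",f.x[:2]),("hub",H.mean(0)[:2])):
    d=w[...,:2]-c;rr=np.hypot(d[...,0],d[...,1]);th=np.arctan2(d[...,1],d[...,0])
    k=(rr>.032)&(rr<.072)&(w[...,2]>.092)
    wa=np.degrees(np.angle(np.exp(4j*th[k]).mean()))/4
    print(n,"wall angle mod 90",wa,k.sum(), abs(np.exp(4j*th[k]).mean()))
    k=(rr>.084)&(rr<.097)&(w[...,2]<.07);a=np.degrees(np.angle(np.exp(1j*th[k]).mean()));print("notch ang",a,k.sum(),np.degrees(th[k]).round(0))
    k=(rr>.104)&(rr<.135)&(w[...,2]>.045)&(w[...,2]<.075)
    Q=w[k];print("post",Q.round(4).tolist(),np.degrees(np.angle(np.exp(1j*th[k]).mean())),rr[k].mean())
E
```

```text
hub px [0.56562148 0.02996794 0.10687771] table 0.0009777656721450256
0 0.02 [0.0905 0.1034 0.1063 0.1089 0.1118]
0.085 0.095 [0.0022 0.0779 0.0817 0.0847 0.0888]
0.03 0.07 [0.0694 0.0737 0.077  0.0806 0.1009]
rim fit [0.57511461 0.02888098 0.07722021]
hub [0.56947361 0.03145631 0.10659191] 150 [0.56614875 0.03001795]
rim wall angle mod 90 -20.21438108719932 123 0.9251835171730873
notch ang 111.72433171786518 16 [111. 111. 107. 108. 114. 109. 110. 111. 111. 112. 113. 113. 114. 115.
 116. 116.]
post [[0.5073, -0.0504, 0.0656], [0.5075, -0.0574, 0.0619], [0.5049, -0.0506, 0.0545], [0.504, -0.0538, 0.0632], [0.5039, -0.0572, 0.0642], [0.504, -0.0607, 0.0623], [0.5016, -0.0472, 0.0528], [0.4999, -0.0501, 0.0721], [0.5008, -0.0538, 0.0608], [0.501, -0.0573, 0.058], [0.5005, -0.0606, 0.0626], [0.5006, -0.0641, 0.0613], [0.4991, 0.1, 0.0719], [0.4968, -0.0501, 0.068], [0.497, -0.0536, 0.0652], [0.4972, -0.0571, 0.0624], [0.4977, -0.0608, 0.0556], [0.4975, -0.0642, 0.0567], [0.4939, -0.0468, 0.0628], [0.494, -0.0503, 0.0607], [0.4938, -0.0536, 0.0625], [0.4943, -0.0573, 0.0551], [0.4936, -0.
[... 711 characters left out ...]
. -171. -169.]
post [[0.5075, -0.0574, 0.0619], [0.5049, -0.0506, 0.0545], [0.504, -0.0538, 0.0632], [0.5039, -0.0572, 0.0642], [0.504, -0.0607, 0.0623], [0.4999, -0.0501, 0.0721], [0.5008, -0.0538, 0.0608], [0.501, -0.0573, 0.058], [0.5005, -0.0606, 0.0626], [0.5006, -0.0641, 0.0613], [0.4968, -0.0501, 0.068], [0.497, -0.0536, 0.0652], [0.4972, -0.0571, 0.0624], [0.4977, -0.0608, 0.0556], [0.4975, -0.0642, 0.0567], [0.4939, -0.0468, 0.0628], [0.494, -0.0503, 0.0607], [0.4938, -0.0536, 0.0625], [0.4943, -0.0573, 0.0551], [0.4936, -0.0605, 0.0631], [0.4912, -0.0504, 0.0523], [0.4903, -0.0536, 0.0631], [0.4899, -0.0569, 0.0674], [0.4874, -0.0571, 0.0557]] -129.5019909655624 0.11316225729078515
```

```bash
cat >> h.py <<'E'
from scipy.optimize import minimize
def rays(p,ss=3,c=(.566,.03),R=.15,zc=.07):
    u0,v0=proj(p,[*c,zc]);n=int(R/zc*0+R*300*1.1)
    us=np.arange(u0-n,u0+n,1/ss);vs=np.arange(v0-n,v0+n,1/ss)
    U,V=np.meshgrid(us,vs)
    im=cv2.remap(p["color"].astype(np.float32),U.astype(np.float32),V.astype(np.float32),cv2.INTER_LINEAR)
    K=p["mtx"];d=np.stack([(U-K[0,2])/K[0,0],(V-K[1,2])/K[1,1],np.ones_like(U)],-1)@p["pose"][:3,:3].T
    return im,p["pose"][:3,3],d
def label(o,d,cx,cy,th,pp,z0=.062):
    """1 dark wood 2 floor 3 post 0 other, 4 ignore"""
    L=np.zeros(d.shape[:2],int)
    def at(z):
        s=(z-o[2])/d[...,2];x=o[0]+s*d[...,0]-cx;y=o[1]+s*d[...,1]-cy
        return x,y,np.hypot(x,y),np.arctan2(y,x)
    for h in np.arange(.044,-.0001,-.002):
        x,y,r,t=at(z0+h);a=t-th
        m=r<.024
        if h<=.0391:
            b=np.mod(a,np.pi/2)-np.pi/4;m|=(r<.08)&(abs(r*np.sin(b))<.004)
        if h<=.0201: m|=(r>.08)&(r<.1)&~((np.cos(a)>0)&(abs(r*np.sin(a))<.009))
        L[(L==0)&m]=1
        if h<=.0141: L[(L==0)&(r<.08)]=2
    x,y,r,t=at(.062);xx=r*np.cos(t-pp);yy=r*np.sin(t-pp)
    L[(L==0)&(xx>.108)&(xx<.122)&(abs(yy)<.009)]=3
    return L,at(.06)[2]
def fit(p,x0,z0=.062,free=(0,1,2,3)):
    im,o,d=rays(p,c=x0[:2]);x0=np.array(x0,float);free=list(free);sc=np.array([1e-3,1e-3,.02,.02])
    def f(q):
        x=x0.copy();x[free]+=q*sc[free]
        L,r=label(o,d,*x,z0);e=0
        for k in range(4):
            m=(L==k)&(r<.135)
            if m.sum()>5: v=im[m]-np.median(im[m],0);e+=np.minimum(np.abs(v).sum(-1),120).sum()
        return e/1e3
    s=np.vstack([np.zeros(len(free)),3*np.eye(len(free))])
    g=minimize(f,np.zeros(len(free)),method="Nelder-Mead",options=dict(initial_simplex=s,xatol=.02,fatol=.01,maxiter=250))
    x=x0.copy();x[free]+=g.x*sc[free];return x,g.fun
def overlay(p,x,name,z0=.062):
    im,o,d=rays(p,6,c=x[:2]);L,_=label(o,d,*x,z0)
    e=cv2.morphologyEx(L.astype(np.uint8),cv2.MORPH_GRADIENT,np.ones((2,2)))>0
    im=im.copy();im[e]=(0,255,0);cv2.imwrite(name,cv2.resize(im[:,:,::-1],(600,600)))
E
python3 - <<'E'
from h import *
from plant import r
from scipy.spatial.transform import Rotation as Ro
p=dict(np.load("top0.npz"))
for a,b in((114,-128.5),(111,-126),(117,-132)):
    x,e=fit(p,[.566,.03,np.radians(a),np.radians(b)]);print(x[:2].round(4),np.degrees(x[2:]).round(2),round(e,2))
overlay(p,x,"pics/ov0.png")
s=r.get_state();M=Ro.from_euler("xyz",s["eef_rot"],degrees=True).as_matrix();print(M.round(3))
w=cloud(p)
for n,uv in(("jarA",(217,168)),("jarB",(203,200)),("ph",(314,174)),("ph",(311,224)),("cup",(319,207))):print(n,w[uv[1],uv[0]].round(3))
E
```

```text
[0.5697 0.0324] [ 113.95 -130.78] 1357.42
[0.5698 0.0326] [ 114.17 -129.69] 1357.62
[0.5698 0.0325] [ 114.13 -130.75] 1356.92
[[ 0.    -0.372  0.928]
 [-0.     0.928  0.372]
 [-1.    -0.     0.   ]]
jarA [0.66  0.199 0.086]
jarB [0.552 0.248 0.081]
ph [ 0.636 -0.132  0.075]
ph [ 0.465 -0.118  0.06 ]
cup [ 0.529 -0.152  0.   ][ WARN:0@96.254] global loadsave.cpp:1063 imwrite_ Unsupported depth image for selected encoder is fallbacked to CV_8U.
```

View pics/ov0.png

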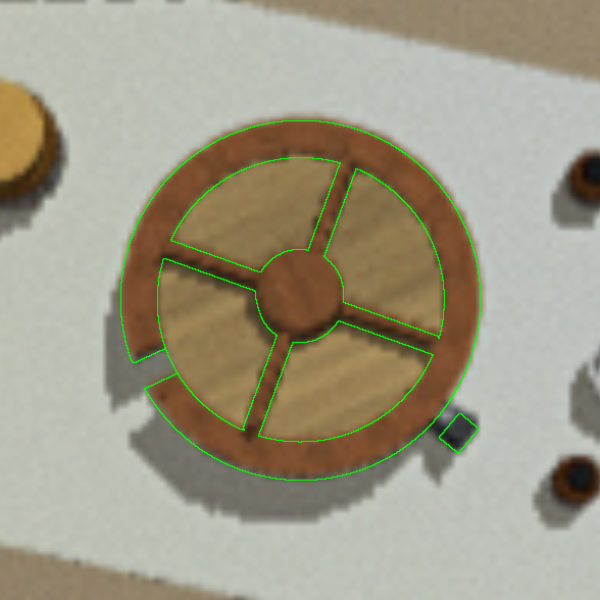

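Fit and picture agree: the centre is at (0.570, 0.0325), the notch at 114.1° and the pin at about −130.5°. The tray has to turn +115° counter-clockwise. I'll move over the quadrant clockwise of the wall at −20.9°.

Request:
{"method": "send_rows", "body": {"plan": [[[0,0.14,0.18],[0,0,0]],[[0,0.29,0.37],[0,0,0]],[[0,0.44,0.55],[0,0,0]],[[0,0.58,0.74],[0,0,0]],[[0,0.73,0.92],[0,0,0]]], "jaw": -1, "force": 20}}

```text
time_s: 1.2
tcp_pos: [0.3389, -0.4725, 0.2457]
eef_rot: [-65.7, 90.0, -43.9]
contact_force: [0.9, 0.1, 0.8]
gripper_width: 0.0532
```

Request:
{"method": "send_rows", "body": {"plan": [[[0,0.15,0.18],[0,0,0]],[[0,0.3,0.37],[0,0,0]],[[0,0.45,0.56],[0,0,0]],[[0,0.6,0.75],[0,0,0]],[[0,0.75,0.94],[0,0,0]]]}}

```text
time_s: 1.7
tcp_pos: [0.4286, -0.3144, 0.246]
eef_rot: [-48.8, 89.9, -26.9]
contact_force: [-0.0, -0.1, -0.7]
gripper_width: 0.0132
```

Request:
{"method": "send_rows", "body": {"plan": [[[0,0.15,0.18],[0,0,0]],[[0,0.3,0.37],[0,0,0]],[[0,0.45,0.56],[0,0,0]],[[0,0.6,0.75],[0,0,0]],[[0,0.75,0.94],[0,0,0]]]}}

```text
time_s: 2.2
tcp_pos: [0.5183, -0.1561, 0.2464]
eef_rot: [-38.0, 89.9, -16.2]
contact_force: [1.0, -0.2, -0.4]
gripper_width: 0.0006
```

```bash
cat > st.py <<'E'
import sys,numpy as np
from plant import r
from scipy.spatial.transform import Rotation as Ro
s=r.get_state();M=Ro.from_euler("xyz",s["eef_rot"],degrees=True).as_matrix();phi=np.degrees(np.arctan2(M[1,1],M[0,1]))
print("t",s["time_s"],"p",s["tcp_pos"].round(4),"phi",phi.round(2),"xax",M[:,0].round(3),"F",np.round(s["contact_force"],1),"q",np.round(s["joints"],0),"w",round(float(s["gripper_width"]),4))
if len(sys.argv)>3:
    d=M.T@(np.array([float(a) for a in sys.argv[1:4]])-s["tcp_pos"]);print("shift units",(d/.15).round(3))
if len(sys.argv)>4: print("turn x units",((phi-float(sys.argv[4]))/45).round(3))
E
python3 st.py .6007 -.0126 .22 69.1
```

```text
t 2.2 p [ 0.5183 -0.1561  0.2464] phi 111.82 xax [ 0.002 -0.001 -1.   ] F [ 1.  -0.2 -0.4] q [  4.   8. -16.   0. -66. -72.] w 0.0006
shift units [0.176 0.684 0.866]
turn x units 0.949
```

Request:
{"method": "send_rows", "body": {"plan": [[[0.04,0.14,0.17],[0.19,0,0]],[[0.07,0.27,0.35],[0.38,0,0]],[[0.11,0.41,0.52],[0.57,0,0]],[[0.14,0.55,0.69],[0.76,0,0]],[[0.176,0.684,0.866],[0.95,0,0]]]}}

```text
time_s: 2.7
tcp_pos: [0.6013, -0.0112, 0.2202]
eef_rot: [10.7, 89.9, -10.5]
contact_force: [1.3, -0.6, 0.3]
gripper_width: 0.0006
```

```bash
python3 st.py .6007 -.0126 .104 69.1
```

```text
t 2.7 p [ 0.6013 -0.0112  0.2202] phi 68.73 xax [ 0.002 -0.    -1.   ] F [ 1.3 -0.6  0.3] q [  18.   15.  -11.    0.  -64. -129.] w 0.0006
shift units [ 0.775 -0.01  -0.002]
turn x units -0.008
```

Request:
{"method": "send_rows", "body": {"plan": [[[0.2,-0.01,0],[0,0,0]],[[0.4,-0.01,0],[0,0,0]],[[0.58,-0.01,0],[0,0,0]],[[0.7,-0.01,0],[0,0,0]],[[0.775,-0.01,0],[0,0,0]]]}}

```text
time_s: 3.2
tcp_pos: [0.6003, -0.0128, 0.1023]
eef_rot: [-48.8, 89.9, -70.1]
contact_force: [0.2, -0.2, 0.2]
gripper_width: 0.0002
```

```bash
cat > arc.py <<'E'
# rows for an arc sweep: wall angle from w0 to w1 (deg), along a, perp b (m), at TCP height z, tool y = wall+90
import sys,numpy as np
from plant import r
from scipy.spatial.transform import Rotation as Ro
w0,w1,a,b,z=map(float,sys.argv[1:6]);C=np.array([.5698,.0325])
s=r.get_state();M=Ro.from_euler("xyz",s["eef_rot"],degrees=True).as_matrix();phi=np.degrees(np.arctan2(M[1,1],M[0,1]))
print("t",s["time_s"],"p",s["tcp_pos"].round(4),"phi",phi.round(2),"F",np.round(s["contact_force"],1),"q6",s["joints"][5].round(0))
for w in np.linspace(w0,w1,6)[1:]:
    t=np.radians(w);u=np.array([np.cos(t),np.sin(t)]);n=np.array([-u[1],u[0]])
    P=np.array([*(C+a*u+b*n),z]);print(np.round(M.T@(P-s["tcp_pos"])/.15,3).tolist(),[round((phi-(w+90))/45,3),0,0])
E
python3 arc.py -20.9 7 .045 -.025 .104
```

```text
t 3.2 p [ 0.6003 -0.0128  0.1023] phi 68.73 F [ 0.2 -0.2  0.2] q6 -129.0
[-0.011, 0.073, 0.016] [np.float64(-0.132), 0, 0]
[-0.011, 0.104, 0.028] [np.float64(-0.256), 0, 0]
[-0.011, 0.137, 0.037] [np.float64(-0.38), 0, 0]
[-0.011, 0.169, 0.042] [np.float64(-0.504), 0, 0]
[-0.011, 0.203, 0.044] [np.float64(-0.628), 0, 0]
```

Request:
{"method": "send_rows", "body": {"plan": [[[-0.01,0.073,0.016],[-0.13,0,0]],[[-0.01,0.104,0.028],[-0.256,0,0]],[[-0.01,0.137,0.037],[-0.38,0,0]],[[-0.01,0.169,0.042],[-0.504,0,0]],[[-0.01,0.203,0.044],[-0.628,0,0]]]}}

```text
time_s: 3.7
tcp_pos: [0.6176, 0.013, 0.104]
eef_rot: [-86.0, 89.9, -78.8]
contact_force: [0.6, -1.3, -1.1]
gripper_width: 0.0007
```

```bash
python3 arc.py 7 40 .045 -.025 .104
```

```text
t 3.7 p [0.6176 0.013  0.104 ] phi 97.21 F [ 0.6 -1.3 -1.1] q6 -102.0
[0.0, 0.037, 0.017] [np.float64(-0.142), 0, 0]
[0.0, 0.074, 0.03] [np.float64(-0.289), 0, 0]
[0.0, 0.113, 0.039] [np.float64(-0.435), 0, 0]
[0.0, 0.152, 0.043] [np.float64(-0.582), 0, 0]
[0.0, 0.191, 0.042] [np.float64(-0.729), 0, 0]
```

Request:
{"method": "send_rows", "body": {"plan": [[[0,0.037,0.017],[-0.142,0,0]],[[0,0.074,0.03],[-0.289,0,0]],[[0,0.113,0.039],[-0.435,0,0]],[[0,0.152,0.043],[-0.582,0,0]],[[0,0.191,0.042],[-0.729,0,0]]]}}

```text
time_s: 4.2
tcp_pos: [0.6209, 0.0423, 0.1045]
eef_rot: [-84.4, 89.9, -44.1]
contact_force: [0.6, -1.7, -1.5]
gripper_width: 0.0007
```

```bash
python3 arc.py 40 68 .045 -.025 .104; python3 - <<'E'
from plant import r
import cv2
for n in("side","top"):
    p=r.capture(n);cv2.imwrite(f"pics/{n}1.png",p["color"][:,:,::-1])
a=cv2.imread("pics/top1.png")[140:260,190:350];b=cv2.imread("pics/side1.png")[120:300,220:460]
import numpy as np
cv2.imwrite("pics/m1.png",np.hstack([cv2.resize(a,(400,300)),cv2.resize(b,(400,300))]))
E
```

```text
t 4.2 p [0.6209 0.0423 0.1045] phi 130.28 F [ 0.6 -1.7 -1.5] q6 -72.0
[0.003, 0.032, 0.012] [np.float64(-0.118), 0, 0]
[0.003, 0.063, 0.024] [np.float64(-0.243), 0, 0]
[0.003, 0.096, 0.033] [np.float64(-0.367), 0, 0]
[0.003, 0.129, 0.039] [np.float64(-0.491), 0, 0]
[0.003, 0.162, 0.041] [np.float64(-0.616), 0, 0]
```

View pics/m1.png

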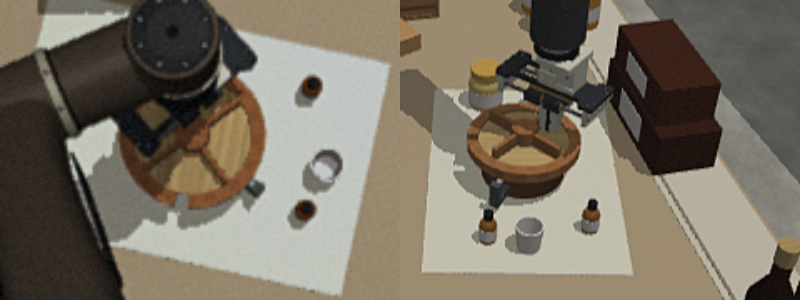

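The tray is turning counter-clockwise: the notch has moved to the near side, at about (183,203) in the left panel. The finger is against the wall and clear of the jars, phials and cup. I'll keep sweeping.

Request:
{"method": "send_rows", "body": {"plan": [[[0,0.032,0.012],[-0.118,0,0]],[[0,0.063,0.024],[-0.243,0,0]],[[0,0.096,0.033],[-0.367,0,0]],[[0,0.129,0.039],[-0.491,0,0]],[[0,0.162,0.041],[-0.616,0,0]]]}}

```text
time_s: 4.8
tcp_pos: [0.6101, 0.0649, 0.1049]
eef_rot: [-100.3, 89.9, -32.4]
contact_force: [1.1, -2.1, -1.3]
gripper_width: 0.0006
```

```bash
python3 arc.py 68 88 .045 -.025 .104; python3 - <<'E'
from h import *
from plant import r
p=r.capture("side")
x0=[.5698,.0325,np.radians(-157),np.radians(-130.5)]
x,e=fit(p,x0);print(x[:2],np.degrees(x[2:]),e)
E
```

```text
t 4.8 p [0.6101 0.0649 0.1049] phi 157.87 F [ 1.1 -2.1 -1.3] q6 -47.0
[0.006, 0.023, 0.01] [np.float64(-0.092), 0, 0]
[0.006, 0.045, 0.019] [np.float64(-0.181), 0, 0]
[0.006, 0.067, 0.027] [np.float64(-0.27), 0, 0]
[0.006, 0.09, 0.033] [np.float64(-0.358), 0, 0]
[0.006, 0.114, 0.038] [np.float64(-0.447), 0, 0]
[0.57068478 0.03395961] [-161.46731578 -127.3079358 ] 2401.73291015625
```

Request:
{"method": "send_rows", "body": {"plan": [[[0.006,0.027,0.012],[-0.11,0,0]],[[0.006,0.053,0.022],[-0.22,0,0]],[[0.006,0.08,0.03],[-0.325,0,0]],[[0.006,0.108,0.036],[-0.43,0,0]],[[0.006,0.137,0.041],[-0.54,0,0]]]}}

```text
time_s: 5.35
tcp_pos: [0.5939, 0.0786, 0.1049]
eef_rot: [-101.5, 89.8, -9.0]
contact_force: [2.0, -2.3, 0.9]
gripper_width: 0.0007
```

```bash
python3 arc.py 92 94 .045 -.025 .104; python3 - <<'E'
from h import *
from plant import r
p=r.capture("side")
for a in(-137,-133):
    x,e=fit(p,[.5698,.0325,np.radians(a),np.radians(-130)]);print(x[:2],np.degrees(x[2:]),e)
overlay(p,x,"pics/ov2.png")
E
```

```text
t 5.35 p [0.5939 0.0786 0.1049] phi -177.57 F [ 2.  -2.3  0.9] q6 -24.0
[0.006, 0.007, -0.0] [np.float64(-7.999), 0, 0]
[0.006, 0.009, 0.001] [np.float64(-8.008), 0, 0]
[0.006, 0.011, 0.002] [np.float64(-8.017), 0, 0]
[0.006, 0.013, 0.003] [np.float64(-8.026), 0, 0]
[0.006, 0.015, 0.004] [np.float64(-8.035), 0, 0]
[0.57018289 0.03360421] [-137.60633878 -128.45664423] 2389.2001953125
[0.57043516 0.03338037] [-136.86485253 -127.38481723] 2390.576416015625[ WARN:0@69.702] global loadsave.cpp:1063 imwrite_ Unsupported depth image for selected encoder is fallbacked to CV_8U.
```

View pics/ov2.png

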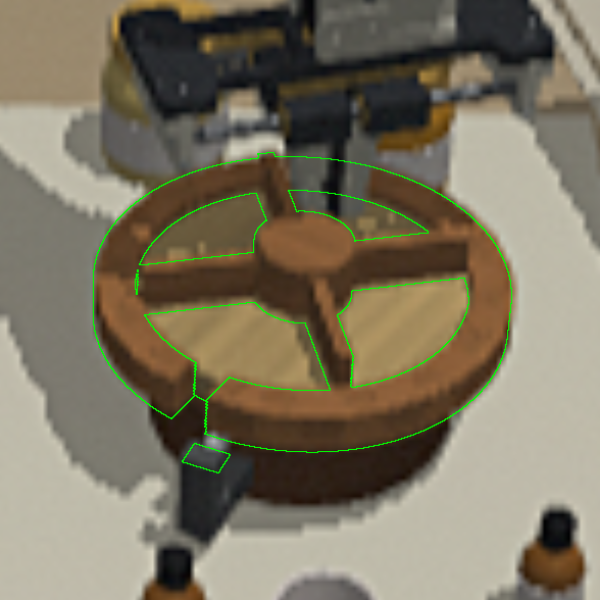

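The side view matches the overlay, with the notch at about −137° (left of the post, at (200,385)) and the post top at (205,460). It needs about 7° more, so I'll creep there.

```bash
sed -i 's/round((phi-(w+90))\/45,3)/float(round(((phi-w-90+180)%360-180)\/45,3))/' arc.py; python3 arc.py 92 98.5 .045 -.025 .104
```

```text
t 5.4 p [0.5932 0.0789 0.1048] phi -177.26 F [-0.6 -0.3  0.2] q6 -24.0
[0.005, 0.007, 0.0] [-0.013, 0, 0]
[0.005, 0.014, 0.004] [-0.041, 0, 0]
[0.005, 0.021, 0.007] [-0.07, 0, 0]
[0.005, 0.028, 0.011] [-0.099, 0, 0]
[0.005, 0.035, 0.014] [-0.128, 0, 0]
```

Request:
{"method": "send_rows", "body": {"plan": [[[0.005,0.009,0],[-0.02,0,0]],[[0.005,0.018,0.004],[-0.05,0,0]],[[0.005,0.026,0.009],[-0.09,0,0]],[[0.005,0.035,0.014],[-0.128,0,0]],[[0.005,0.035,0.014],[-0.128,0,0]]]}}

```text
time_s: 5.9
tcp_pos: [0.5879, 0.0808, 0.1041]
eef_rot: [-104.5, 89.8, -5.9]
contact_force: [2.7, -1.5, 2.1]
gripper_width: 0.0007
```

```bash
cat >> h.py <<'E'
def postfit(p,c,a0):
    """post angle by darkness contrast of the post's top square against a surrounding band, tray centre given"""
    im,o,d=rays(p,6,c=c);g=im.sum(-1);s=(.062-o[2])/d[...,2];x=o[0]+s*d[...,0]-c[0];y=o[1]+s*d[...,1]-c[1];best=[]
    for a in np.arange(a0-6,a0+6,.25):
        t=np.radians(a);X=x*np.cos(t)+y*np.sin(t);Y=-x*np.sin(t)+y*np.cos(t)
        i=(abs(X-.115)<.006)&(abs(Y)<.009);l=(abs(X-.115)<.006)&(Y>.009)&(Y<.013);q=(abs(X-.115)<.006)&(Y<-.009)&(Y>-.013)
        best.append((g[i].mean()-.5*(g[l].mean()+g[q].mean()),a))
    return [(round(float(b[1]),2),round(float(b[0]))) for b in sorted(best)[:5]]
E
python3 arc.py 92 98.5 .045 -.025 .104 | head -1;python3 - <<'E'
from h import *
from plant import r
p=r.capture("side")
for a in(-132,-128):
    x,e=fit(p,[.5702,.0335,np.radians(a),np.radians(-129)]);print(x[:2],np.degrees(x[2:]),e)
print("post side",postfit(p,x[:2],-129.5))
q=dict(np.load("top0.npz"));print("post top",postfit(q,[.5698,.0325],-130))
overlay(p,x,"pics/ov3.png")
im,o,d=rays(p,6,c=x[:2]);cv2.imwrite("pics/side3.png",cv2.resize(im[250:550,50:400,::-1],(700,600),interpolation=cv2.INTER_CUBIC).astype(np.uint8))
E
```

```text
t 5.9 p [0.5879 0.0808 0.1041] phi -171.46 F [ 2.7 -1.5  2.1] q6 -18.0
[0.57048075 0.03259575] [-130.00030019 -128.76707858] 2396.162353515625
[0.57025451 0.0327891 ] [-129.91021291 -128.39765611] 2396.163330078125
post side [(-135.5, -91), (-135.25, -91), (-135.0, -85), (-134.5, -81), (-134.75, -80)]
post top [(-129.75, -154), (-130.0, -153), (-130.25, -151), (-129.5, -148), (-130.5, -148)][ WARN:0@62.520] global loadsave.cpp:1063 imwrite_ Unsupported depth image for selected encoder is fallbacked to CV_8U.
```

View pics/side3.png

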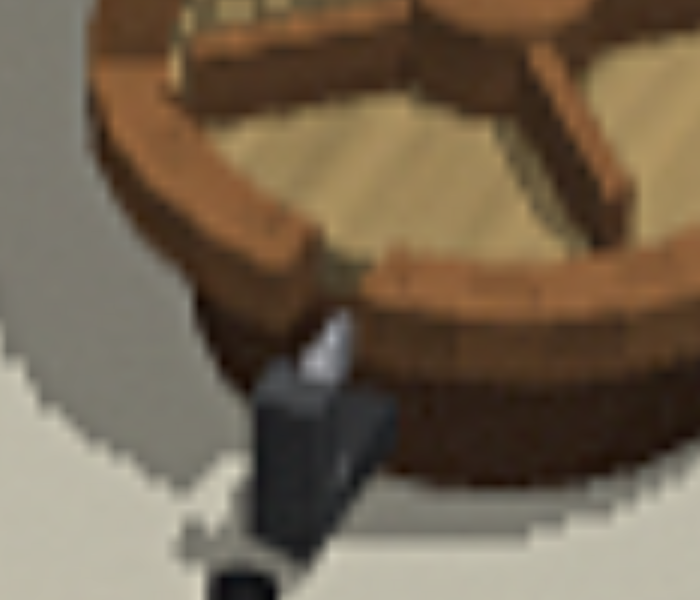

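The notch, at about (345,275), lines up with the pin rod at (335,340). I'll back off, lift and move aside to check the alignment from the top camera.

Request:
{"method": "send_rows", "body": {"plan": [[[0,-0.03,0],[0,0,0]],[[0,-0.05,0],[0,0,0]],[[-0.2,-0.05,0],[0,0,0]],[[-0.5,-0.05,0],[0,0,0]],[[-0.8,-0.05,0],[0,0,0]]]}}

```text
time_s: 6.45
tcp_pos: [0.594, 0.0817, 0.2243]
eef_rot: [-179.7, 89.9, -81.2]
contact_force: [0.8, 0.2, 0.0]
gripper_width: 0.0004
```

```bash
python3 st.py .57 -.22 .23
```

```text
t 6.45 p [0.594  0.0817 0.2243] phi -171.54 xax [ 0.    -0.002 -1.   ] F [0.8 0.2 0. ] q [ 27.  14. -11.   0. -65. -18.] w 0.0004
shift units [-0.035  0.454 -1.966]
```

Request:
{"method": "send_rows", "body": {"plan": [[[0,0,-0.3],[0,0,0]],[[0,0,-0.6],[0,0,0]],[[0,0.05,-0.9],[0,0,0]],[[0,0.1,-1],[0,0,0]],[[0,0.1,-1],[0,0,0]]]}}

```text
time_s: 6.95
tcp_pos: [0.6001, -0.0711, 0.2239]
eef_rot: [123.6, 89.9, -138.1]
contact_force: [0.8, 0.8, -0.2]
gripper_width: 0.0004
```

Request:
{"method": "send_rows", "body": {"plan": [[[0,0.05,-0.3],[0,0,0]],[[0,0.1,-0.6],[0,0,0]],[[0,0.15,-0.9],[0,0,0]],[[0,0.2,-1],[0,0,0]],[[0,0.2,-1],[0,0,0]]]}}

```text
time_s: 7.45
tcp_pos: [0.5913, -0.225, 0.2234]
eef_rot: [101.7, 89.8, -160.2]
contact_force: [-0.0, -0.3, 0.1]
gripper_width: 0.0004
```

```bash
python3 st.py .5698 .0325 .2; python3 - <<'E'
from h import *
from plant import r
for n in("top","side"):
    p=r.capture(n)
    for a in(-132,-128):
        x,e=fit(p,[.5698,.0325,np.radians(a),np.radians(-130)]);print(n,x[:2],np.degrees(x[2:]),e)
    if n=="top":
        print(postfit(p,x[:2],-130));overlay(p,x,"pics/ov4.png")
E
```

```text
t 7.45 p [ 0.5913 -0.225   0.2234] phi -171.89 xax [-0.003 -0.001 -1.   ] F [-0.  -0.3  0.1] q [ -3.  18.  -7.   0. -66.  11.] w 0.0004
shift units [ 0.155 -0.101  1.72 ]
top [ 0.67924313 -0.27575902] [-81.15812397  -7.40816938] 0.0
top [ 0.67924313 -0.27575902] [-77.15812397  -7.40816938] 0.0
[(-134.5, -4), (-134.75, -4), (-134.25, -4), (-134.0, -4), (-135.0, -4)]
side [0.56642444 0.01693805] [-132.83093082 -113.99219336] 2814.719970703125
side [0.56514592 0.01584445] [-154.04974085 -100.66895537] 2763.3369140625[ WARN:0@37.391] global loadsave.cpp:1063 imwrite_ Unsupported depth image for selected encoder is fallbacked to CV_8U.
```

View pics/ov4.png

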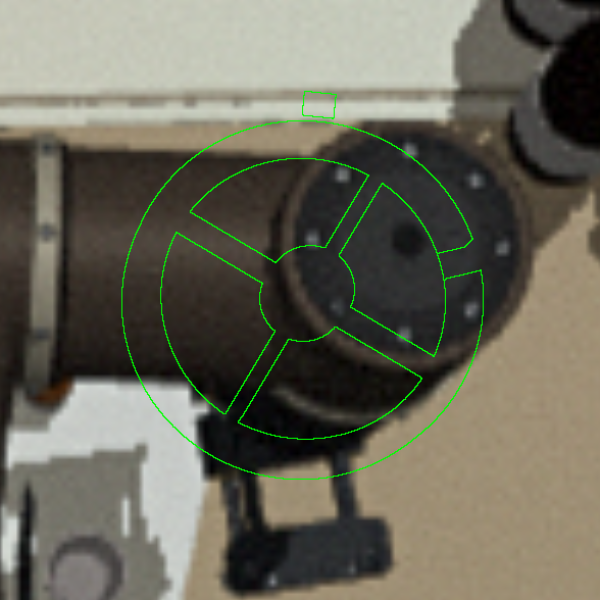

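The arm still hides the tray from above, so I'll move further aside.

Request:
{"method": "send_rows", "body": {"plan": [[[0,0.06,-0.3],[0,0,0]],[[0,0.12,-0.6],[0,0,0]],[[0,0.2,-0.9],[0,0,0]],[[0,0.3,-1],[0,0,0]],[[0,0.4,-1],[0,0,0]]]}}

```text
time_s: 8.05
tcp_pos: [0.5541, -0.3805, 0.223]
eef_rot: [92.6, 89.8, -169.2]
contact_force: [-0.7, 0.9, -0.5]
gripper_width: 0.0006
```

Request:
{"method": "send_rows", "body": {"plan": [[[0,0.1,-0.3],[0,0,0]],[[0,0.2,-0.5],[0,0,0]],[[0,0.3,-0.6],[0,0,0]],[[0,0.3,-0.6],[0,0,0]],[[0,0.3,-0.6],[0,0,0]]]}}

```text
time_s: 8.55
tcp_pos: [0.5228, -0.4745, 0.2234]
eef_rot: [88.3, 89.8, -173.5]
contact_force: [0.4, 0.2, 0.4]
gripper_width: 0.0006
```

```bash
python3 st.py .5698 .0325 .2; python3 - <<'E'
from h import *
from plant import r
p=r.capture("top")
for a in(-132,-128):
    x,e=fit(p,[.5698,.0325,np.radians(a),np.radians(-130)]);print(x[:2],np.degrees(x[2:]),e)
print(postfit(p,x[:2],-130));overlay(p,x,"pics/ov5.png")
E
```

```text
t 8.55 p [ 0.5228 -0.4745  0.2234] phi -171.76 xax [-0.003 -0.    -1.   ] F [0.4 0.2 0.4] q [-26.  24.   3.   0. -69.  35.] w 0.0006
shift units [ 0.154 -0.795  3.3  ]
[0.56902858 0.03194108] [-130.24243084 -130.66364627] 1434.9266357421875
[0.56900968 0.03193373] [-130.23351233 -130.42009531] 1435.150634765625
[(-129.75, -166), (-130.0, -163), (-129.5, -160), (-130.25, -159), (-129.25, -158)][ WARN:0@58.892] global loadsave.cpp:1063 imwrite_ Unsupported depth image for selected encoder is fallbacked to CV_8U.
```

View pics/ov5.png

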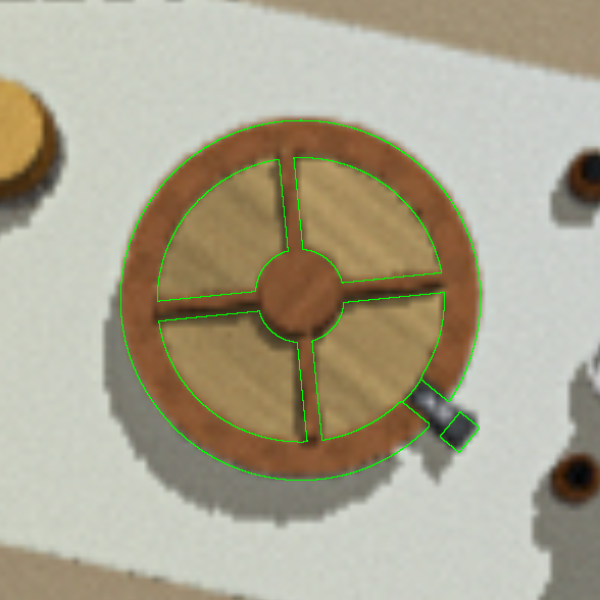

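From above, the notch is at −130.2° and the pin at about −130°, with the rod visible centrally in the notch. That is well within the ±2.5° tolerance, so I'll go over the hub and press.

Request:
{"method": "send_rows", "body": {"plan": [[[0,-0.05,0.2],[0,0,0]],[[0,-0.1,0.4],[0,0,0]],[[0,-0.15,0.6],[0,0,0]],[[0,-0.2,0.8],[0,0,0]],[[0,-0.24,1],[0,0,0]]]}}

```text
time_s: 9.1
tcp_pos: [0.5379, -0.3176, 0.2237]
eef_rot: [93.1, 89.9, -168.5]
contact_force: [0.6, 0.5, -0.0]
gripper_width: 0.0005
```

Request:
{"method": "send_rows", "body": {"plan": [[[0,-0.05,0.2],[0,0,0]],[[0,-0.1,0.4],[0,0,0]],[[0,-0.15,0.6],[0,0,0]],[[0,-0.2,0.8],[0,0,0]],[[0,-0.24,1],[0,0,0]]]}}

```text
time_s: 9.6
tcp_pos: [0.5517, -0.1609, 0.224]
eef_rot: [92.3, 89.9, -169.1]
contact_force: [-0.1, -0.2, -0.3]
gripper_width: 0.0006
```

Request:
{"method": "send_rows", "body": {"plan": [[[0,-0.05,0.2],[0,0,0]],[[0,-0.1,0.4],[0,0,0]],[[0,-0.15,0.6],[0,0,0]],[[0,-0.2,0.8],[0,0,0]],[[0,-0.24,1],[0,0,0]]]}}

```text
time_s: 10.1
tcp_pos: [0.5647, -0.0042, 0.2244]
eef_rot: [59.5, 90.0, 158.2]
contact_force: [-0.0, -0.2, 0.7]
gripper_width: 0.0006
```

```bash
python3 st.py .5692 .0322 .14
```

```text
t 10.1 p [ 0.5647 -0.0042  0.2244] phi -171.33 xax [-0.001  0.    -1.   ] F [-0.  -0.2  0.7] q [ 19.  11. -15.  -0. -64. -11.] w 0.0006
shift units [ 0.563 -0.066  0.235]
```

Request:
{"method": "send_rows", "body": {"plan": [[[0,-0.05,0.18],[0,0,0]],[[0.1,-0.066,0.235],[0,0,0]],[[0.3,-0.066,0.235],[0,0,0]],[[0.5,-0.066,0.235],[0,0,0]],[[0.56,-0.066,0.235],[0,0,0]]]}}

```text
time_s: 10.6
tcp_pos: [0.5669, 0.0334, 0.1378]
eef_rot: [87.9, 89.7, -173.3]
contact_force: [-0.2, 0.3, -0.3]
gripper_width: 0.0005
```

```bash
python3 st.py .5692 .0322 .11
```

```text
t 10.6 p [0.5669 0.0334 0.1378] phi -171.22 xax [-0.005 -0.001 -1.   ] F [-0.2  0.3 -0.3] q [ 23.  16. -21.  -0. -53. -14.] w 0.0005
shift units [ 0.185 -0.015 -0.01 ]
```

Request:
{"method": "send_rows", "body": {"plan": [[[0.05,-0.015,-0.01],[0,0,0]],[[0.08,-0.015,-0.01],[0,0,0]],[[0.1,-0.015,-0.01],[0,0,0]],[[0.12,-0.015,-0.01],[0,0,0]],[[0.14,-0.015,-0.01],[0,0,0]]]}}

```text
time_s: 11.1
tcp_pos: [0.5697, 0.0327, 0.1185]
eef_rot: [73.2, 89.8, 172.0]
contact_force: [-4.0, 2.5, 7.6]
gripper_width: 0.0003
```

```bash
python3 st.py .5692 .0322 .109
```

```text
t 11.1 p [0.5697 0.0327 0.1185] phi -171.22 xax [-0.003  0.    -1.   ] F [-4.   2.5  7.6] q [ 23.  18. -22.  -0. -51. -14.] w 0.0003
shift units [ 0.063  0.004 -0.003]
```

The tray has sunk about 6 mm under 7.6 N, past the 2 mm wrong-angle stop, so the pin is in the notch. I'll press on.

Request:
{"method": "send_rows", "body": {"plan": [[[0.02,0,0],[0,0,0]],[[0.035,0,0],[0,0,0]],[[0.045,0,0],[0,0,0]],[[0.055,0,0],[0,0,0]],[[0.063,0,0],[0,0,0]]]}}

```text
time_s: 11.6
tcp_pos: [0.5697, 0.0328, 0.1112]
eef_rot: [62.4, 89.9, 161.2]
contact_force: [-10.9, 3.0, 21.3]
gripper_width: 0.0007
```

```bash
python3 st.py .5692 .0322 .106
```

```text
t 11.6 p [0.5697 0.0328 0.1112] phi -171.21 xax [-0.002  0.001 -1.   ] F [-10.9   3.   21.3] q [ 23.  18. -22.  -0. -50. -14.] w 0.0007
shift units [ 0.035  0.004 -0.003]
```

Request:
{"method": "send_rows", "body": {"plan": [[[0.01,0,0],[0,0,0]],[[0.02,0,0],[0,0,0]],[[0.03,0,0],[0,0,0]],[[0.035,0,0],[0,0,0]],[[0.035,0,0],[0,0,0]]]}}

```text
time_s: 12.1
tcp_pos: [0.5705, 0.033, 0.1111]
eef_rot: [-71.4, 89.9, 27.5]
contact_force: [-16.6, 3.2, 38.4]
gripper_width: 0.0003
```

```bash
python3 st.py
```

```text
t 12.1 p [0.5705 0.033  0.1111] phi -171.13 xax [ 0.002  0.001 -1.   ] F [-16.6   3.2  38.4] q [ 23.  18. -23.  -0. -49. -14.] w 0.0003
```

The tray has bottomed out: z stayed at 0.111 while the force rose to 38 N, and 0.111 is the expected home height. I'll lift straight off, then move aside to check.

Request:
{"method": "send_rows", "body": {"plan": [[[-0.06,0,0],[0,0,0]],[[-0.2,0,0],[0,0,0]],[[-0.4,0,0],[0,0,0]],[[-0.6,0,0],[0,0,0]],[[-0.75,0,0],[0,0,0]]]}}

```text
time_s: 12.6
tcp_pos: [0.5712, 0.0329, 0.2265]
eef_rot: [-80.6, 89.7, 18.3]
contact_force: [-0.2, 0.3, 0.1]
gripper_width: 0.0004
```

Request:
{"method": "send_rows", "body": {"plan": [[[0,0.05,-0.2],[0,0,0]],[[0,0.1,-0.4],[0,0,0]],[[0,0.15,-0.6],[0,0,0]],[[0,0.2,-0.8],[0,0,0]],[[0,0.24,-1],[0,0,0]]]}}

```text
time_s: 13.1
tcp_pos: [0.5589, -0.1222, 0.2271]
eef_rot: [-84.7, 89.6, 14.2]
contact_force: [0.4, 0.2, -1.0]
gripper_width: 0.0001
```

Request:
{"method": "send_rows", "body": {"plan": [[[0,0.05,-0.2],[0,0,0]],[[0,0.1,-0.4],[0,0,0]],[[0,0.15,-0.6],[0,0,0]],[[0,0.2,-0.8],[0,0,0]],[[0,0.24,-1],[0,0,0]]]}}

```text
time_s: 13.6
tcp_pos: [0.5464, -0.2775, 0.2276]
eef_rot: [-89.9, 89.5, 9.0]
contact_force: [1.3, 0.5, -1.0]
gripper_width: 0.0004
```

Request:
{"method": "send_rows", "body": {"plan": [[[0,0.05,-0.2],[0,0,0]],[[0,0.1,-0.4],[0,0,0]],[[0,0.15,-0.6],[0,0,0]],[[0,0.2,-0.8],[0,0,0]],[[0,0.24,-1],[0,0,0]]]}}

```text
time_s: 14.1
tcp_pos: [0.5338, -0.4329, 0.2281]
eef_rot: [-94.6, 89.5, 4.2]
contact_force: [0.7, 0.4, -0.4]
gripper_width: 0.0004
```

```bash
python3 st.py; python3 - <<'E'
from h import *
from plant import r
p=r.capture("top");s=r.capture("side")
for z0 in(.048,.062):
    x,e=fit(p,[.569,.032,np.radians(-130),np.radians(-130)],z0);print(z0,x[:2],np.degrees(x[2:]),e)
    if z0<.05: overlay(p,x,"pics/ov6.png",z0)
for t,q in(("before",dict(np.load("top0.npz"))),("after",p)):
    w=cloud(q);d=np.hypot(w[...,0]-.5695,w[...,1]-.0325);print(t,"hub z",np.nanmedian(w[d<.018][:,2]),"rim z",np.nanmedian(w[(d>.084)&(d<.096)][:,2]))
a=cv2.imread("pics/ov6.png");b=cv2.resize(s["color"][120:300,220:460,::-1],(600,450))
cv2.imwrite("pics/fin.png",np.hstack([cv2.resize(a,(400,400)),cv2.resize(b,(400,400))]))
E
```

```text
t 14.1 p [ 0.5338 -0.4329  0.2281] phi -171.17 xax [ 0.009  0.001 -1.   ] F [ 0.7  0.4 -0.4] q [-23.  22.   1.  -0. -68.  32.] w 0.0004
0.048 [0.56920631 0.03232122] [-130.06389411 -130.52922604] 1341.2335205078125
0.062 [0.5673414  0.03207294] [-130.2144237  -130.00007181] 1350.6749267578125
before hub z 0.10652977544837228 rim z 0.08207913576238868
after hub z 0.09166316183971968 rim z 0.06821380714197312[ WARN:0@33.666] global loadsave.cpp:1063 imwrite_ Unsupported depth image for selected encoder is fallbacked to CV_8U.
```

View pics/fin.png

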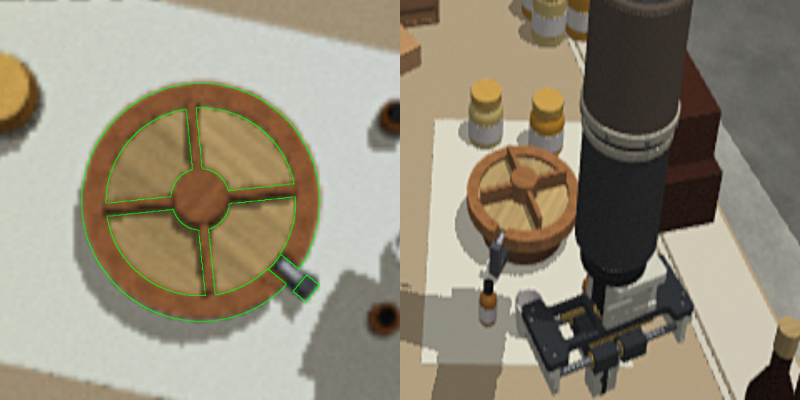

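The tray is home. The hub dropped from 106.5 to 91.7 mm and the rim from 82 to 68 mm, which is about 14 mm, and the notch is on the pin. The gripper is clear of everything, so I'll hand the job in.

```bash
python3 -c "
from plant import r
print(r.close_job())"
```

```text
the job is handed in; nothing more can be done
None
```

I turned the tray about 115° counter-clockwise by pushing one divider wall with the closed fingertips. Then I pressed the hub until the tray was fully home, lifted off and moved aside. The job was handed in at about 14 s of the 61 s allowed.

**Alignment:** before pressing, the top camera put the notch at −130.2° and the pin at −129.8° to −130.7°. The tolerance is about ±2.5°.

**Fully home:** the press stopped at the expected height, and the force rose to 38 N with no further movement. By depth, the hub went from 106.5 to 91.7 mm and the rim from 82.1 to 68.2 mm, against an expected drop of 14 mm.

**After letting go:** the notch was at −130.1°, still on the pin. In the last pictures the jars were standing in place; the arm partly hid the phials, cup and card box in the side view. I made no separate position check of those things or of the spoon, but no move went near them at table height.

**Disagreements:** the side camera put the pin at −127.3° to −128.8°, about 2° off the top camera. I went with the top camera, and the pin entering the notch bore that out. One top view was blocked by the arm, and its fit was discarded and repeated from further away.

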